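# Clamp a grinding point in the collet of a desk stand

### The job

Take the grinding point with the cylindrical head out of the wooden block and set its shank into the collet of the small steel stand, all the way down to the stop without ramming it. Let go, then turn the knurled nut clockwise (seen from above) until the jaws grip the shank firmly: hand-tight, not forced. Leave the other points and the things on the desk alone.

Things in the scene. Friction and masses are not known exactly. Their poses are not given: they have to be found in the camera images.
- stand: Fixed upright steel clamping stand. Origin: centre of its underside on the desk; z up. Round foot 100 mm across, 14 mm high; neck 34 mm across up to 47 mm; on top a three-jaw collet inside a round knurled nut (aluminium, 36 mm across, from 56 to 74 mm high, hole 23 mm across). The nut turns about the stand's axis, clockwise from above closing the jaws; it has no mark and its angle is not measured
- nut_grip (a point): On the nut's axis at half its height, 65 mm up. The free nut drags with 0.2 N m either way and stays where left; torque read at rest may be up to 0.4 lower than in motion. Once the jaws bear, torque read the same way rises 0.006 N m per newton of each jaw, about 130 N per rad. Hand-tight: 0.1 to 0.2 above the free nut's value; over 0.36 (60 N a jaw) is forced. Pinch with 50 N or more
- stop: Fixed stop at the bottom of the collet, on the axis. Origin: the surface on which the shank's tip rests, 49 mm above the desk, 25 mm below the nut's top; z up. Round it stand three jaws, 50 to 72 mm above the desk, bevelled at the mouth, moving alike, 2 mm inward per radian of the nut; at the start their faces are 5.0 to 7.2 mm off the axis and meet the shank after 0.5 to 1.6 rad (not measured)
- block: Fixed wooden storage block 44 x 150 x 24 mm (x, y, z). Origin: centre of its underside. Three blind holes 10 mm wide and 16 mm deep at y = -50, 0 and +50 mm, in which the three grinding points stand loosely, shank down, in any order
- cylinder_point: The grinding point to clamp: steel shank 8 mm across and 28 mm long with bevelled tip, below a grey stone head that is a plain cylinder 18 mm across and 22 mm high with a flat top (50 mm in all, 35 to 70 g). Origin: centre of the shank's tip; z along the shank towards the head. In the block its tip is 8 mm above the desk; seated in the collet the head's underside is 3 mm above the nut's top
- cylinder_tip (a point): Centre of the tip of that shank (same as its origin)
- ball_point: Another grinding point, same shank, ball head 18 mm across; origin at the shank's tip. Leave it in the block
- cone_point: Another grinding point, same shank, head a cone narrowing to the top (18 mm across at the bottom, 22 mm high); origin at the shank's tip. Leave it in the block
- eraser: Blue and white eraser, 43x53x12 mm, lying on the desk; leave it alone
- usb_stick: Black USB stick, 45x39x8 mm, lying on the desk; leave it alone
Mind the look-alikes: they are no part of the job. Leave any orange look-alike of the stand alone.

How it is judged:
On the way, in this order (a step that is already met when the one before it is completed fails the run):
1. the cylindrical point stands in the collet with its tip on the stop, released by the fingers (horizontal distance between cylinder_tip and stop below 0.004 m and z of cylinder_tip in the frame of stop below 0.0025 m and contact force between the fingers and cylinder_point below 0.2 N and contact force between cylinder_point and stand below 12 N), for 0.2 s.
2. the jaws grip the shank firmly (contact force between cylinder_point and stand above 30 N), for 0.2 s.
At the end, for the whole second after the job is handed in: The cylindrical point stands upright in the collet (within 0.06 rad), its tip on the stop (within 3 mm) and on the axis (within 2 mm), at rest, and the three jaws together press on the shank with more than 24 N after the nut has been let go (contact force between cylinder_point and stand above 24 N and horizontal distance between cylinder_tip and stop below 0.002 m and z of cylinder_tip in the frame of stop below 0.003 m and angle between the z axis of cylinder_point and the z axis of stand, either way round below 0.06 rad and linear speed of cylinder_point below 0.02 m/s); the robot touches nothing.
It fails at once if the nut is forced: the three jaws together press on the shank with more than 180 N (60 N each) (contact force between cylinder_point and stand above 180 N).
It fails at once if the shank is rammed onto the stop with more than 30 N (contact force between cylinder_point and stop above 30 N).
It fails at once if one of the other grinding points is moved by more than 15 mm (distance of any of ball_point, cone_point from where it was at the start of the episode above 0.015 m).
It fails at once if the eraser or the USB stick is moved by more than 30 mm (distance of any of eraser, usb_stick from where it was at the start of the episode above 0.03 m).
It also fails if it takes over 67 s, if anything falls off the work surface, if the arm or the gripper's body presses on something with over 40 N, if the wrist force passes 120 N, or if a joint passes its speed limit or range.

### The arm

A 6-joint arm with a two-finger parallel gripper is mounted at the origin on a cart in front of the work surface, level with it; the furniture and walls round the work are solid. World frame = base frame: x ahead of the robot, y to its left, z up, the work surface at z = 0. Lengths are in m, angles in rad, forces in N, time in s.
With the tool pointing down it reaches from about 0.425 to 1.125 m from the base axis. Payload 14.9 kg.
Tool frame: the origin (TCP) lies midway between the tips of the shut fingers; the grasp point (between the pads) lies bot.grip_depth behind it (bot.grip_depth is the distance from the TCP to the grasp point, in m); z points along the fingers, y is the line along which they close (so a half turn about z gives the same grasp; the last joint's range is limited). The gripper opens to 91 mm and grips with 3 to 60 N. Pads are 32 mm wide; open, the fingers measure 118 mm over their backs; the gripper's body (76 mm by 178 mm) begins 60 mm behind the grasp point.
Start: joints at [1.208, 0.379, 1.734, -0, 1.028, -0.033], TCP at [0.227, 0.662, 0.214] pointing down, gripper open.
Joint ranges: [-2.77, 2.77], [-0.74, 2.19], [0, 2.66], [-1.06, 4.2], [0.31, 2.87], [-3.08, 3.08]. Speed limits (rad/s): [1.89, 1.89, 2.39, 3.14, 3.14, 3.14].

### API

Orientations are given as a unit quaternion [x, y, z, w].
In Python, from cell import bot gives the robot as it stands.
- The arm moves only by the tool arm_command, never from a script. Its argument "rows" is a list of rows, each an object of numbers: "tx", "ty", "tz": the shift along the world's x, y, z in cm; "ax", "ay", "az": the turn, a rotation vector about the world's x, y, z in degrees. In form: [{"tx": .., "ty": .., "tz": .., "ax": .., "ay": .., "az": ..}, ...]. A call has 1 to 5 rows; each row shifts and turns the commanded pose from where the row before left it; what a row does not reach is not made up. A row lasts 1/10 s, in which the tool goes at most 50 mm and 8.59 degrees, less where a joint would pass 70% of its speed; a pose out of reach is approached as far as the arm can. A call is refused whole if a number of a shift passes 5 or a number of a turn 8.59, either way. A call with a gripper value outside its range is refused whole. "hand" is the closure, from -1 (fully open) to 1 (shut), set as the call begins (left out, the last holds). The fingers move at their own pace and stop on an object; "newtons" is the grip in N (left out, the last holds). Time passes only in rows, so rows that do not move let the fingers close. It gives the time, the measured TCP pose, the force, the opening and the grip force at its end, in the units of the state.
- bot.get_obs(): the state, without advancing time (a new reading comes with each control period).
- bot.get_image(name): name is "side" or "top" or "wrist"; returns a dict with "image" (384x512x3 uint8, red, green, blue), "K" (3x3 intrinsics, pixels), "k1" (the pictures are not rectified: a ray, as slopes to the right and down, at radius r is drawn at 1 + k1 r^2 times it, then the intrinsics apply), "world_from_camera" (4x4, takes a point from camera to world coordinates). Camera axes: x right, y up, looking along -z (the intrinsics and any distortion apply to the point x, -y, -z); pixel columns grow to the right and rows downward; lengths in m; the calibration is good to about 2 mm. A picture is of the moment at which its call begins. There is no depth.
- bot.sign_off(): hands the job in; it is judged then, once.
The state is a dict: "clock": time; "q": joint angles; "joint_velocities": joint speeds; "joint_torque": joint torques, N m; "tcp_pos": TCP position; "eef_rot": TCP orientation; "ft_force": force on the tool from outside, world axes, zero at the start; "ft_torque": the same for the moment, N m; "grip_width": finger opening in m; "finger_force": force on a finger pad.
Only numpy, scipy, OpenCV 4.12 (cv2) and the standard library are available. Lean on these libraries where they do the work, as an engineer would, in place of code of your own. Each camera call takes 0.05 s, during which the arm holds its last target. There are 200 camera calls.

## Working session

There is one attempt and no reset: what is moved stays moved. The work goes in short steps, Python scripts to look and compute and a tool call to move; the robot and the scene stay as the last step left them, time stands still between calls to the robot, and variables do not carry over. Pictures are saved under pics/ and viewed, at most 10 in all, crops included, and the job is handed in when it is done.

Besides the shell and the picture viewer there is one more tool, called after ">>>" by a JSON object that holds its "name" and its "arguments", one argument or row to a line. arm_command: Moves the arm, as the interface text tells. Its arguments: {"type":"object","properties":{"rows":{"type":"array"},"hand":{"type":"number"},"newtons":{"type":"number"}},"required":["rows"]}

```bash
mkdir -p pics
cat > h.py <<'E'
import numpy as np, cv2
from cell import bot
def ray(im,u,v):
    K=im["K"];T=np.array(im["world_from_camera"]);k=im["k1"]
    d=np.array([(u-K[0][2])/K[0][0],(v-K[1][2])/K[1][1]]);s=d.copy()
    for _ in range(20): s=d/(1+k*(s@s))
    return T[:3,3],T[:3,:3]@np.array([s[0],-s[1],-1])
def atz(im,u,v,z):
    o,d=ray(im,u,v);return o+d*(z-o[2])/d[2]
def proj(im,p):
    K=im["K"];T=np.array(im["world_from_camera"]);c=T[:3,:3].T@(np.array(p)-T[:3,3])
    s=np.array([c[0],-c[1]])/-c[2];s=s*(1+im["k1"]*(s@s))
    return np.array([K[0][0]*s[0]+K[0][2],K[1][1]*s[1]+K[1][2]])
def snap(n,f):
    im=bot.get_image(n);cv2.imwrite("pics/"+f,im["image"][:,:,::-1]);np.save("pics/"+f+".npy",im,allow_pickle=True);return im
def load(f): return np.load("pics/"+f+".npy",allow_pickle=True).item()
E
python3 - <<'E'
from h import *
a=snap("top","top0.png");b=snap("side","side0.png");c=snap("wrist","wr0.png")
cv2.imwrite("pics/all0.png",np.vstack([np.hstack([a["image"],b["image"]])])[:,:,::-1])
for i in(a,b,c):print(np.round(i["K"],1).tolist(),i["k1"],np.round(i["world_from_camera"],3).tolist())
o=bot.get_obs();print(o,bot.grip_depth)
E
```

```text
[[422.0, 0.0, 256.5], [0.0, 422.0, 189.2], [0.0, 0.0, 1.0]] -0.009086746443303647 [[0.014, 0.994, -0.105, 0.495], [-0.999, 0.017, 0.03, 0.059], [0.031, 0.104, 0.994, 0.95], [0.0, 0.0, 0.0, 1.0]]
[[427.3, 0.0, 256.3], [0.0, 427.3, 189.2], [0.0, 0.0, 1.0]] -0.06511994792943884 [[0.988, 0.099, -0.121, 0.457], [-0.154, 0.504, -0.85, -0.748], [-0.023, 0.858, 0.513, 0.563], [0.0, 0.0, 0.0, 1.0]]
[[286.6, 0.0, 253.1], [0.0, 286.6, 191.0], [0.0, 0.0, 1.0]] -0.01673950343050979 [[0.325, -0.912, -0.252, 0.155], [0.946, 0.313, 0.088, 0.686], [-0.001, -0.267, 0.964, 0.384], [0.0, 0.0, 0.0, 1.0]]
{'clock': 0.15, 'q': array([ 1.20769663e+00,  3.79256760e-01,  1.73463099e+00,  2.66700487e-05,
        1.02849132e+00, -3.33271656e-02]), 'joint_velocities': array([ 0.00108691, -0.00098451, -0.0003473 , -0.00091685, -0.0003394 ,
       -0.00070775]), 'joint_torque': array([ 7.93138352e-04, -7.64108706e+01, -4.34654081e+01,  6.50833966e-02,
        4.09248937e-02,  7.11223174e-05]), 'tcp_pos': array([0.22659495, 0.6620065 , 0.21346859]), 'eef_rot': array([ 1.64146919e-01,  9.86435824e-01, -3.83261032e-04, -8.86253314e-05]), 'ft_force': array([ 0.44669158, -0.02175324, -0.33168577]), 'ft_torque': array([-0.02530262, -0.00015889, -0.00070884]), 'finger_force': 0.0, 'grip_width': 0.09137715243988659} 0.0188
```

View pics/top0.png

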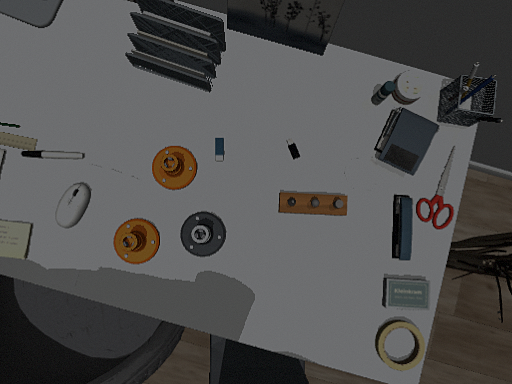

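View pics/side0.png

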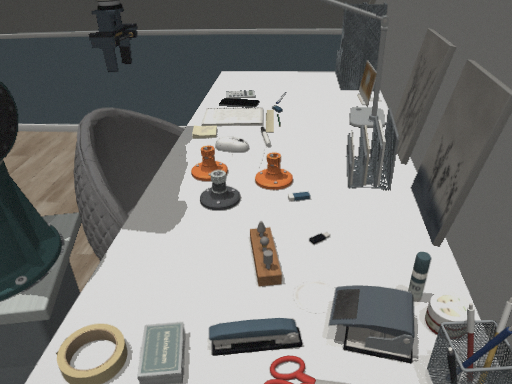

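The top view shows the dark steel stand at about (203,234) and the block at (313,203). In the side view, cone (261,227), ball (265,241) and cylinder (268,258) can be told apart, with the cylinder nearest the side camera (low y), so it's at about (339,203) in the top view. I'll enlarge both to measure.

Run:
```python
from h import *
a=load("top0.png");b=load("side0.png")
f=lambda im,x,y,w,h,s:cv2.resize(im["image"][y:y+h,x:x+w],None,fx=s,fy=s,interpolation=cv2.INTER_CUBIC)
A=f(a,270,180,100,50,4);B=f(a,175,205,100,60,4)
C=f(b,225,215,100,75,4);D=f(b,180,160,100,55,4)
L=np.vstack([A,B]);R=np.vstack([C,D]);h=max(len(L),len(R))
p=lambda X:np.vstack([X,np.zeros((h-len(X),400,3),np.uint8)])
cv2.imwrite("pics/crop0.png",np.clip(np.hstack([p(L),p(R)])[:,:,::-1].astype(float)*1.6,0,255).astype(np.uint8))
for u,v,z in[(292,202,.058),(315,202,.058),(339,203,.058),(203,234,.074),(279,190,.024),(347,194,.024),(347,216,.024),(279,212,.024)]:print(u,v,atz(a,u,v,z).round(4))
for u,v,z in[(268,251,.058),(219,176,.074)]:print(u,v,atz(b,u,v,z).round(4))
```

```text
292 202 [ 0.5624 -0.0437  0.058 ]
315 202 [ 0.5632 -0.0929  0.058 ]
339 203 [ 0.5618 -0.1443  0.058 ]
203 234 [0.4922 0.1415 0.074 ]
279 190 [ 0.5911 -0.0187  0.024 ]
347 194 [ 0.5847 -0.1701  0.024 ]
347 216 [ 0.5359 -0.1697  0.024 ]
279 212 [ 0.5425 -0.0191  0.024 ]
268 251 [ 0.5623 -0.1375  0.058 ]
219 176 [0.4945 0.1375 0.074 ]
```

View pics/crop0.png

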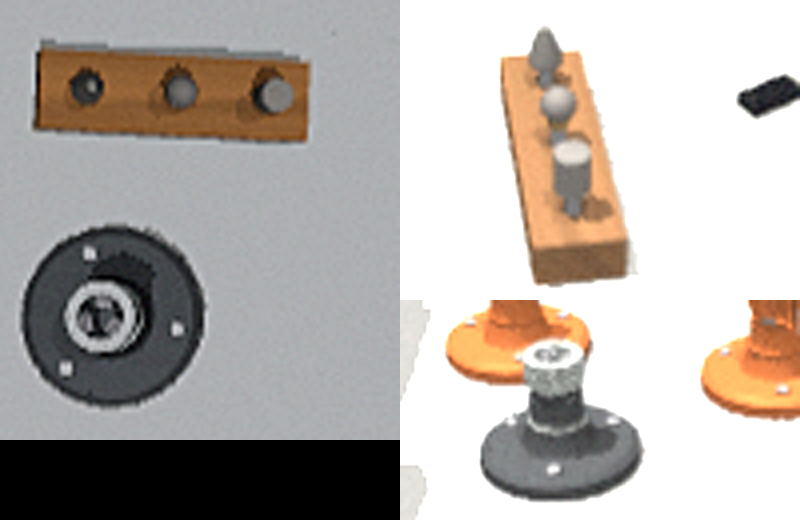

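The crop confirms this. Cylinder head top centre is at about (339.3,204.2) in the top view and (268,253) in the side view. Nut top centre is at about (200.3,234.3) top and (218.7,173) side, and the foot centre is about (203.3,234.3) top.

Run:
```python
from h import *
from scipy.optimize import least_squares
a=load("top0.png");b=load("side0.png")
print("cyl",atz(a,339.3,204.2,.058),atz(b,268,253,.058));print("nut",atz(a,200.3,234.3,.074),atz(b,218.7,173,.074));print("foot",atz(a,203.3,234.3,.014))
```

```text
cyl [ 0.55929083 -0.14494556  0.058     ] [ 0.56126206 -0.14316593  0.058     ]
nut [0.49153816 0.14701575 0.074     ] [0.4949561 0.1523949 0.074    ]
foot [0.49141377 0.14648074 0.014     ]
```

>>> {"name": "arm_command", "arguments": {
  "rows": [
    {"tx": 4,"ty": -3,"az": -8.5},
    {"tx": 4,"ty": -3,"az": -8.5},
    {"tx": 3,"ty": -4,"az": -8.5},
    {"tx": 3,"ty": -4,"az": -8.5},
    {"tx": 2,"ty": -4.5,"az": -8.5}
  ]
}}

```text
invalid input at $.rows[0]: expected keys tx, ty, tz, ax, ay, az
```

>>> {"name": "arm_command", "arguments": {
  "rows": [
    {"tx": 2,"ty": -4.5,"az": -8.5},
    {"tx": 2,"ty": -4.5,"az": -8.5},
    {"tx": 2,"ty": -4.5,"az": -8.5},
    {"tx": 2,"ty": -4.5,"az": -5.5},
    {"tx": 2,"ty": -4.5}
  ]
}}

```text
invalid input at $.rows[0]: expected keys tx, ty, tz, ax, ay, az
```

>>> {"name": "arm_command", "arguments": {
  "rows": [
    {"tx": 2,"ty": -4.5},
    {"tx": 1.5,"ty": -4.5},
    {"tx": 1,"ty": -4.5},
    {"ty": -4.5},
    {"ty": -4.5}
  ]
}}

```text
invalid input at $.rows[0]: expected keys tx, ty, tz, ax, ay, az
```

>>> {"name": "arm_command", "arguments": {
  "rows": [
    {"tx": 4,"ty": -3,"tz": 0,"ax": 0,"ay": 0,"az": -8.5},
    {"tx": 4,"ty": -3,"tz": 0,"ax": 0,"ay": 0,"az": -8.5},
    {"tx": 3,"ty": -4,"tz": 0,"ax": 0,"ay": 0,"az": -8.5},
    {"tx": 3,"ty": -4,"tz": 0,"ax": 0,"ay": 0,"az": -8.5},
    {"tx": 2,"ty": -4.5,"tz": 0,"ax": 0,"ay": 0,"az": -8.5}
  ]
}}

```text
clock: 0.65
tcp_pos: [0.3882, 0.4758, 0.2138]
eef_rot: [0.513, 0.858, 0.0, 0.0]
ft_force: [0.2, 0.1, -0.6]
grip_width: 0.0913
finger_force: 0.0
```

>>> {"name": "arm_command", "arguments": {
  "rows": [
    {"tx": 2,"ty": -4.5,"tz": 0,"ax": 0,"ay": 0,"az": -8.5},
    {"tx": 2,"ty": -4.5,"tz": 0,"ax": 0,"ay": 0,"az": -8.5},
    {"tx": 2,"ty": -4.5,"tz": 0,"ax": 0,"ay": 0,"az": -8.5},
    {"tx": 2,"ty": -4.5,"tz": 0,"ax": 0,"ay": 0,"az": -5.5},
    {"tx": 2,"ty": -4.5,"tz": 0,"ax": 0,"ay": 0,"az": 0}
  ]
}}

```text
clock: 1.15
tcp_pos: [0.487, 0.2504, 0.214]
eef_rot: [0.723, 0.691, 0.0, -0.0]
ft_force: [1.9, 0.3, 0.2]
grip_width: 0.0913
finger_force: 0.0
```

>>> {"name": "arm_command", "arguments": {
  "rows": [
    {"tx": 2,"ty": -4.5,"tz": 0,"ax": 0,"ay": 0,"az": 0},
    {"tx": 1.5,"ty": -4.5,"tz": 0,"ax": 0,"ay": 0,"az": 0},
    {"tx": 1,"ty": -4.5,"tz": 0,"ax": 0,"ay": 0,"az": 0},
    {"tx": 0,"ty": -4.5,"tz": 0,"ax": 0,"ay": 0,"az": 0},
    {"tx": 0,"ty": -4.5,"tz": 0,"ax": 0,"ay": 0,"az": 0}
  ]
}}

```text
clock: 1.65
tcp_pos: [0.5315, 0.0254, 0.2139]
eef_rot: [0.722, 0.692, -0.0, -0.0]
ft_force: [0.7, 0.5, -0.3]
grip_width: 0.0911
finger_force: 0.0
```

>>> {"name": "arm_command", "arguments": {
  "rows": [
    {"tx": 1,"ty": -4.5,"tz": 0,"ax": 0,"ay": 0,"az": 0},
    {"tx": 1,"ty": -4.5,"tz": 0,"ax": 0,"ay": 0,"az": 0},
    {"tx": 0.8,"ty": -4.5,"tz": -3,"ax": 0,"ay": 0,"az": 0},
    {"tx": 0,"ty": -3.4,"tz": -4,"ax": 0,"ay": 0,"az": 0},
    {"tx": 0,"ty": 0,"tz": -3,"ax": 0,"ay": 0,"az": 0}
  ]
}}

```text
clock: 2.15
tcp_pos: [0.5587, -0.1394, 0.1168]
eef_rot: [0.723, 0.691, -0.0, 0.0]
ft_force: [-0.4, 0.4, -0.1]
grip_width: 0.0914
finger_force: 0.0
```

Run:
```python
from h import *
c=snap("wrist","wr1.png");o=bot.get_obs();print(o["tcp_pos"])
print(proj(c,[.56,-.144,.058]),proj(c,[.56,-.144,.024]))
```

```text
[ 0.55607172 -0.1373065   0.11241318]
[255.61406493 209.22954241] [255.3534117  197.58098053]
```

View pics/wr1.png

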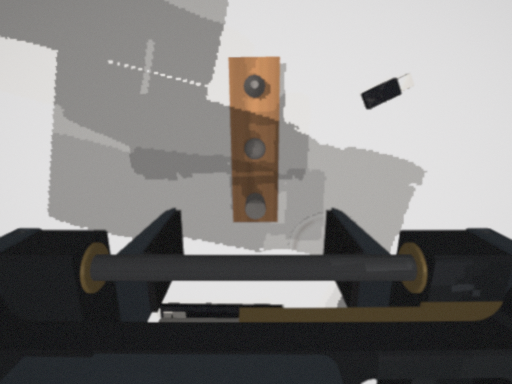

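The wrist view shows the block at columns 230–281, with the cylinder head at about (256,205) between the fingers. They are symmetric about column 254, so x is roughly aligned.

Run:
```python
from h import *
c=load("wr1.png");o=bot.get_obs();print(o["tcp_pos"],o["eef_rot"],o["q"])
A=cv2.resize(c["image"][180:240,215:295],None,fx=8,fy=8,interpolation=cv2.INTER_CUBIC)
cv2.imwrite("pics/crop1.png",np.clip(A[:,:,::-1]*2.0,0,255).astype(np.uint8))
T=np.array(c["world_from_camera"]);print(T.round(4).tolist())
print(proj(c,o["tcp_pos"]))
```

```text
[ 0.55607172 -0.1373065   0.11241318] [ 0.72265371  0.69120403 -0.0015048  -0.00251822] [-2.82732625e-01  3.29478171e-01  2.03127037e+00 -1.13703279e-04
  7.86710715e-01 -2.38171683e-01]
[[0.999, 0.0436, 0.0132, 0.5618], [-0.0455, 0.9624, 0.2677, -0.064], [-0.001, -0.2681, 0.9634, 0.2878], [0.0, 0.0, 0.0, 1.0]]
[249.8212288  227.09525056]
```

View pics/crop1.png

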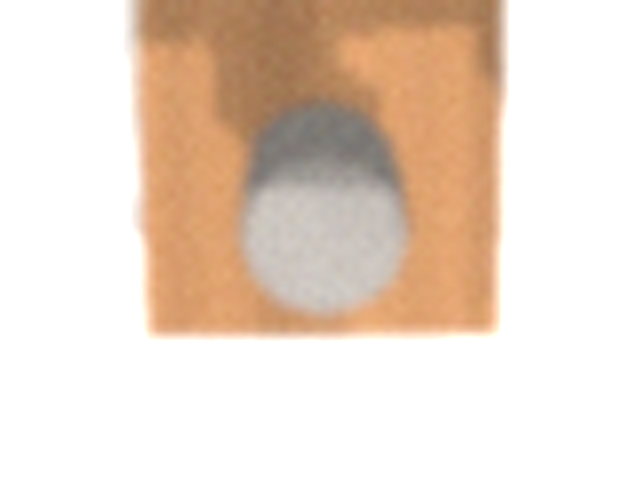

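>>> {"name": "arm_command", "arguments": {
  "rows": [
    {"tx": 0,"ty": 0,"tz": -2,"ax": 0,"ay": 0,"az": 0},
    {"tx": 0,"ty": 0,"tz": 0,"ax": 0,"ay": 0,"az": 0},
    {"tx": 0,"ty": 0,"tz": 0,"ax": 0,"ay": 0,"az": 0}
  ]
}}

```text
clock: 2.5
tcp_pos: [0.5592, -0.1359, 0.0992]
eef_rot: [0.722, 0.692, -0.0, -0.0]
ft_force: [0.1, -0.3, 0.5]
grip_width: 0.0912
finger_force: 0.0
```

Run:
```python
from h import *
o=bot.get_obs();print(o["clock"],o["tcp_pos"],o["eef_rot"])
c=snap("wrist","wr2.png");T=np.array(c["world_from_camera"]);print(T[:3,3])
o=bot.get_obs();print(o["clock"],o["tcp_pos"],o["eef_rot"])
o=bot.get_obs();print(o["clock"],o["tcp_pos"],o["eef_rot"])
print(atz(load("wr1.png"),255.1,208.9,.058))
```

```text
2.5 [ 0.55921243 -0.13589087  0.09917208] [ 7.21562250e-01  6.92349562e-01 -8.45755611e-06 -5.99164072e-05]
[ 0.56196868 -0.06057568  0.27014228]
2.55 [ 0.5595733  -0.13600114  0.09962989] [7.21542145e-01 6.92370359e-01 2.43382141e-04 3.98982887e-04]
2.55 [ 0.5595733  -0.13600114  0.09962989] [7.21542145e-01 6.92370359e-01 2.43382141e-04 3.98982887e-04]
[ 0.55957789 -0.1436857   0.058     ]
```

>>> {"name": "arm_command", "arguments": {
  "rows": [
    {"tx": 0,"ty": -0.77,"tz": -2.2,"ax": 0,"ay": 0,"az": 0},
    {"tx": 0,"ty": 0,"tz": -2,"ax": 0,"ay": 0,"az": 0},
    {"tx": 0,"ty": 0,"tz": -2,"ax": 0,"ay": 0,"az": 0},
    {"tx": 0,"ty": 0,"tz": 0,"ax": 0,"ay": 0,"az": 0},
    {"tx": 0,"ty": 0,"tz": 0,"ax": 0,"ay": 0,"az": 0}
  ]
}}

```text
clock: 3.05
tcp_pos: [0.5596, -0.1439, 0.0376]
eef_rot: [0.722, 0.692, 0.0, 0.0]
ft_force: [-0.4, -0.0, -0.5]
grip_width: 0.0911
finger_force: 0.0
```

>>> {"name": "arm_command", "arguments": {
  "rows": [
    {"tx": 0,"ty": 0,"tz": 0,"ax": 0,"ay": 0,"az": 0},
    {"tx": 0,"ty": 0,"tz": 0,"ax": 0,"ay": 0,"az": 0},
    {"tx": 0,"ty": 0,"tz": 0,"ax": 0,"ay": 0,"az": 0},
    {"tx": 0,"ty": 0,"tz": 0,"ax": 0,"ay": 0,"az": 0},
    {"tx": 0,"ty": 0,"tz": 0,"ax": 0,"ay": 0,"az": 0}
  ],
  "hand": 1,
  "newtons": 15
}}

```text
clock: 3.55
tcp_pos: [0.5591, -0.144, 0.0366]
eef_rot: [0.722, 0.692, 0.0, 0.0]
ft_force: [0.3, -0.0, 0.9]
grip_width: 0.054
finger_force: 0.0
```

>>> {"name": "arm_command", "arguments": {
  "rows": [
    {"tx": 0,"ty": 0,"tz": 0,"ax": 0,"ay": 0,"az": 0},
    {"tx": 0,"ty": 0,"tz": 0,"ax": 0,"ay": 0,"az": 0},
    {"tx": 0,"ty": 0,"tz": 0,"ax": 0,"ay": 0,"az": 0}
  ]
}}

```text
clock: 3.85
tcp_pos: [0.559, -0.1439, 0.0364]
eef_rot: [0.722, 0.692, -0.0, -0.0]
ft_force: [-0.8, -0.2, -0.2]
grip_width: 0.0302
finger_force: 0.0
```

>>> {"name": "arm_command", "arguments": {
  "rows": [
    {"tx": 0,"ty": 0,"tz": 0,"ax": 0,"ay": 0,"az": 0},
    {"tx": 0,"ty": 0,"tz": 0,"ax": 0,"ay": 0,"az": 0},
    {"tx": 0,"ty": 0,"tz": 0,"ax": 0,"ay": 0,"az": 0},
    {"tx": 0,"ty": 0,"tz": 0,"ax": 0,"ay": 0,"az": 0},
    {"tx": 0,"ty": 0,"tz": 0,"ax": 0,"ay": 0,"az": 0}
  ]
}}

```text
clock: 4.35
tcp_pos: [0.559, -0.1439, 0.0364]
eef_rot: [0.722, 0.692, -0.0, -0.0]
ft_force: [-0.2, 0.8, 0.4]
grip_width: 0.0168
finger_force: 15.0
```

Run:
```python
from h import *
o=bot.get_obs();print(o["tcp_pos"],o["grip_width"],o["finger_force"],o["ft_force"])
c=snap("wrist","wr3.png");cv2.imwrite("pics/crop3.png",cv2.resize(c["image"][130:300,160:350],None,fx=3,fy=3)[:,:,::-1]*1)
```

```text
[ 0.55899031 -0.14394617  0.03639007] 0.01676016787188023 14.999943226575851 [-0.19104896  0.82841191  0.4173605 ]
```

View pics/crop3.png

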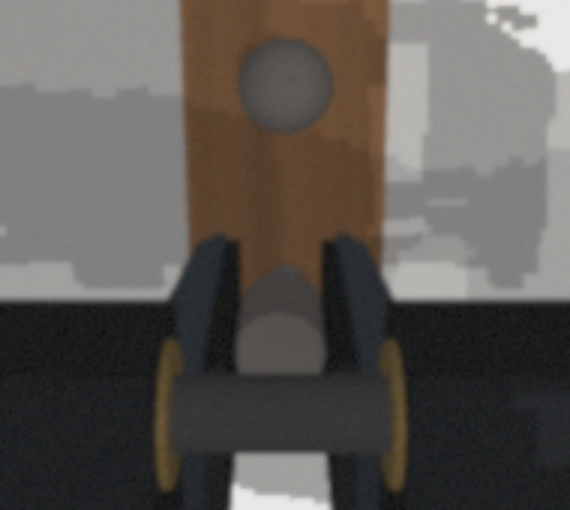

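The head is held between the fingers at about (253,245) in the full image, clear of the ball point. Next I lift it and carry it to the stand, stopping about 67 mm short for a look from nearly straight above.

>>> {"name": "arm_command", "arguments": {
  "rows": [
    {"tx": 0,"ty": 0,"tz": 1,"ax": 0,"ay": 0,"az": 0},
    {"tx": 0,"ty": 0,"tz": 2,"ax": 0,"ay": 0,"az": 0},
    {"tx": 0,"ty": 0,"tz": 3,"ax": 0,"ay": 0,"az": 0},
    {"tx": 0,"ty": 0,"tz": 3,"ax": 0,"ay": 0,"az": 0},
    {"tx": 0,"ty": 0,"tz": 1,"ax": 0,"ay": 0,"az": 0}
  ]
}}

```text
clock: 4.9
tcp_pos: [0.5604, -0.1443, 0.1398]
eef_rot: [0.722, 0.692, 0.001, 0.002]
ft_force: [0.2, -0.2, -0.6]
grip_width: 0.0172
finger_force: 15.0
```

>>> {"name": "arm_command", "arguments": {
  "rows": [
    {"tx": -0.5,"ty": 2,"tz": 0,"ax": 0,"ay": 0,"az": 0},
    {"tx": -1,"ty": 3,"tz": 0,"ax": 0,"ay": 0,"az": 0},
    {"tx": -1,"ty": 4,"tz": 0,"ax": 0,"ay": 0,"az": 0},
    {"tx": -1,"ty": 4,"tz": 0,"ax": 0,"ay": 0,"az": 0},
    {"tx": -1,"ty": 4,"tz": 0,"ax": 0,"ay": 0,"az": 0}
  ]
}}

```text
clock: 5.4
tcp_pos: [0.5131, 0.0273, 0.1362]
eef_rot: [0.722, 0.692, -0.0, -0.0]
ft_force: [0.6, 0.7, -0.6]
grip_width: 0.0169
finger_force: 15.0
```

>>> {"name": "arm_command", "arguments": {
  "rows": [
    {"tx": -1,"ty": 3,"tz": 0,"ax": 0,"ay": 0,"az": 0},
    {"tx": -0.7,"ty": 2,"tz": 0,"ax": 0,"ay": 0,"az": 0},
    {"tx": -0.5,"ty": 0.4,"tz": 0,"ax": 0,"ay": 0,"az": 0},
    {"tx": 0,"ty": 0,"tz": 0,"ax": 0,"ay": 0,"az": 0},
    {"tx": 0,"ty": 0,"tz": 0,"ax": 0,"ay": 0,"az": 0}
  ]
}}

```text
clock: 5.9
tcp_pos: [0.4922, 0.0794, 0.1364]
eef_rot: [0.722, 0.692, -0.0, 0.0]
ft_force: [0.2, -0.4, 0.6]
grip_width: 0.0166
finger_force: 15.0
```

Run:
```python
from h import *
o=bot.get_obs();print(o["tcp_pos"],o["eef_rot"],o["grip_width"],o["finger_force"],o["ft_force"])
c=snap("wrist","wr4.png");p=proj(c,[.492,.147,.074]);print(p)
T=np.array(c["world_from_camera"]);print(T[:3,3]-o["tcp_pos"])
u,v=int(p[0])-50,max(0,int(p[1])-40)
print(u,v);A=cv2.resize(c["image"][v:v+80,u:u+100],None,fx=7,fy=7,interpolation=cv2.INTER_CUBIC)
cv2.imwrite("pics/crop4.png",np.clip(A[:,:,::-1]*1.5,0,255).astype(np.uint8))
```

```text
[0.49217539 0.07943839 0.13637648] [ 7.21817236e-01  6.92083719e-01 -3.37860087e-05  3.80590946e-05] 0.016626298938178165 14.99974250793457 [ 0.20430818 -0.3795683   0.61105941]
[250.09103818 121.75232141]
[0.00281796 0.07535596 0.17096867]
200 81
```

View pics/crop4.png

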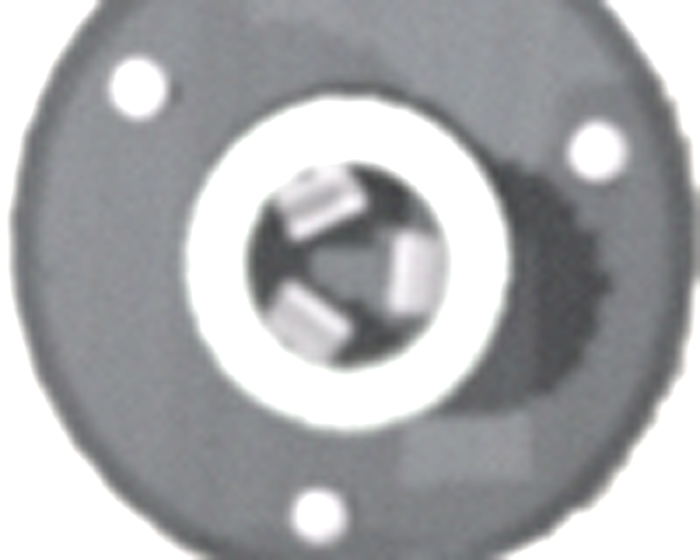

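The nut seen from nearly straight above is centred at about (249.3,118.3) in the full wrist image. The three jaws stand well clear around the axis.

Run:
```python
from h import *
c=load("wr4.png");print(atz(c,249.3,118.3,.074))
d=load("wr3.png");print(proj(d,[.559,-.1439,.058]), atz(d,253.5,253.8-10.5,.058))
```

```text
[0.49149669 0.14968214 0.074     ]
[254.14778435 247.91614692] [ 0.55875142 -0.14099271  0.058     ]
```

>>> {"name": "arm_command", "arguments": {
  "rows": [
    {"tx": 0,"ty": 2,"tz": 0,"ax": 0,"ay": 0,"az": 0},
    {"tx": 0,"ty": 1.5,"tz": 0,"ax": 0,"ay": 0,"az": 0},
    {"tx": 0,"ty": 0,"tz": 0,"ax": 0,"ay": 0,"az": 0},
    {"tx": 0,"ty": 0,"tz": 0,"ax": 0,"ay": 0,"az": 0}
  ]
}}

```text
clock: 6.35
tcp_pos: [0.4921, 0.1149, 0.1363]
eef_rot: [0.722, 0.692, -0.0, -0.0]
ft_force: [-0.4, -0.4, -0.6]
grip_width: 0.0163
finger_force: 15.0
```

```bash
cat >> h.py <<'E'
def nut(c,g):
    p=proj(c,g).astype(int);r=35;y0=max(0,p[1]-r);x0=p[0]-r
    G=c["image"][y0:p[1]+r,x0:p[0]+r].min(2).astype(np.uint8);G=cv2.resize(G,None,fx=4,fy=4,interpolation=cv2.INTER_CUBIC)
    _,B=cv2.threshold(G,0,255,cv2.THRESH_OTSU)
    cs,h=cv2.findContours(B,cv2.RETR_CCOMP,cv2.CHAIN_APPROX_NONE);out=[]
    for k in cs:
        if cv2.contourArea(k)>2500:
            (u,v),ax,_=cv2.fitEllipse(cv2.convexHull(k));u=(u+.5)/4-.5+x0;v=(v+.5)/4-.5+y0
            out.append((np.round([u,v,ax[0]/4,ax[1]/4],1),atz(c,u,v,.074).round(4)))
    return out
E
python3 - <<'E'
from h import *
print(bot.get_obs()["tcp_pos"])
print(*nut(load("wr4.png"),[.4915,.1497,.074]),sep="\n")
print(*nut(snap("wrist","wr5.png"),[.4915,.1497,.074]),sep="\n")
E
```

```text
[0.49208919 0.11489552 0.13630664]
(array([249. , 118.1,  45.8,  47.3]), array([0.4912, 0.1498, 0.074 ]))
(array([249. , 118.4,  29.4,  30.2]), array([0.4912, 0.1496, 0.074 ]))
(array([251.1, 159.6,  44.3,  47.3]), array([0.4913, 0.1522, 0.074 ]))
(array([251.1, 162.7,  27.8,  28.1]), array([0.4912, 0.1496, 0.074 ]))
```

>>> {"name": "arm_command", "arguments": {
  "rows": [
    {"tx": -0.08,"ty": 2,"tz": 0,"ax": 0,"ay": 0,"az": 0},
    {"tx": 0,"ty": 1.46,"tz": -1,"ax": 0,"ay": 0,"az": 0},
    {"tx": 0,"ty": 0,"tz": -2,"ax": 0,"ay": 0,"az": 0},
    {"tx": 0,"ty": 0,"tz": 0,"ax": 0,"ay": 0,"az": 0},
    {"tx": 0,"ty": 0,"tz": 0,"ax": 0,"ay": 0,"az": 0}
  ]
}}

```text
clock: 6.9
tcp_pos: [0.4909, 0.1495, 0.106]
eef_rot: [0.722, 0.692, -0.001, -0.0]
ft_force: [-0.3, -0.9, -0.8]
grip_width: 0.0168
finger_force: 15.0
```

>>> {"name": "arm_command", "arguments": {
  "rows": [
    {"tx": 0,"ty": 0,"tz": -0.3,"ax": 0,"ay": 0,"az": 0},
    {"tx": 0,"ty": 0,"tz": -0.3,"ax": 0,"ay": 0,"az": 0},
    {"tx": 0,"ty": 0,"tz": -0.3,"ax": 0,"ay": 0,"az": 0},
    {"tx": 0,"ty": 0,"tz": 0,"ax": 0,"ay": 0,"az": 0}
  ],
  "newtons": 8
}}

```text
clock: 7.3
tcp_pos: [0.4911, 0.1495, 0.0972]
eef_rot: [0.722, 0.692, -0.0, -0.0]
ft_force: [-0.2, 1.0, -0.6]
grip_width: 0.0169
finger_force: 8.0
```

>>> {"name": "arm_command", "arguments": {
  "rows": [
    {"tx": 0,"ty": 0,"tz": -0.3,"ax": 0,"ay": 0,"az": 0},
    {"tx": 0,"ty": 0,"tz": -0.3,"ax": 0,"ay": 0,"az": 0},
    {"tx": 0,"ty": 0,"tz": -0.3,"ax": 0,"ay": 0,"az": 0},
    {"tx": 0,"ty": 0,"tz": 0,"ax": 0,"ay": 0,"az": 0}
  ]
}}

```text
clock: 7.7
tcp_pos: [0.4909, 0.1496, 0.0879]
eef_rot: [0.722, 0.692, -0.0, -0.0]
ft_force: [-0.7, 0.3, -0.6]
grip_width: 0.0171
finger_force: 8.0
```

>>> {"name": "arm_command", "arguments": {
  "rows": [
    {"tx": 0,"ty": 0,"tz": -0.3,"ax": 0,"ay": 0,"az": 0},
    {"tx": 0,"ty": 0,"tz": -0.3,"ax": 0,"ay": 0,"az": 0},
    {"tx": 0,"ty": 0,"tz": 0,"ax": 0,"ay": 0,"az": 0}
  ]
}}

```text
clock: 8.0
tcp_pos: [0.491, 0.1496, 0.082]
eef_rot: [0.722, 0.692, -0.0, -0.0]
ft_force: [0.3, 0.2, -0.4]
grip_width: 0.017
finger_force: 8.0
```

>>> {"name": "arm_command", "arguments": {
  "rows": [
    {"tx": 0,"ty": 0,"tz": -0.1,"ax": 0,"ay": 0,"az": 0},
    {"tx": 0,"ty": 0,"tz": -0.1,"ax": 0,"ay": 0,"az": 0},
    {"tx": 0,"ty": 0,"tz": -0.1,"ax": 0,"ay": 0,"az": 0},
    {"tx": 0,"ty": 0,"tz": 0,"ax": 0,"ay": 0,"az": 0}
  ],
  "newtons": 5
}}

```text
clock: 8.4
tcp_pos: [0.4912, 0.1496, 0.0793]
eef_rot: [0.722, 0.692, -0.0, -0.0]
ft_force: [0.1, 0.0, -0.2]
grip_width: 0.0169
finger_force: 5.0
```

>>> {"name": "arm_command", "arguments": {
  "rows": [
    {"tx": 0,"ty": 0,"tz": -0.06,"ax": 0,"ay": 0,"az": 0},
    {"tx": 0,"ty": 0,"tz": -0.06,"ax": 0,"ay": 0,"az": 0},
    {"tx": 0,"ty": 0,"tz": 0,"ax": 0,"ay": 0,"az": 0}
  ]
}}

```text
clock: 8.7
tcp_pos: [0.4912, 0.1496, 0.0781]
eef_rot: [0.722, 0.692, -0.0, -0.0]
ft_force: [0.8, 0.1, -0.6]
grip_width: 0.0169
finger_force: 5.0
```

>>> {"name": "arm_command", "arguments": {
  "rows": [
    {"tx": 0,"ty": 0,"tz": -0.06,"ax": 0,"ay": 0,"az": 0},
    {"tx": 0,"ty": 0,"tz": 0,"ax": 0,"ay": 0,"az": 0}
  ]
}}

```text
clock: 8.9
tcp_pos: [0.4912, 0.1496, 0.0775]
eef_rot: [0.722, 0.692, -0.0, -0.0]
ft_force: [-0.6, 0.0, -0.4]
grip_width: 0.017
finger_force: 5.0
```

>>> {"name": "arm_command", "arguments": {
  "rows": [
    {"tx": 0,"ty": 0,"tz": -0.06,"ax": 0,"ay": 0,"az": 0},
    {"tx": 0,"ty": 0,"tz": 0,"ax": 0,"ay": 0,"az": 0}
  ],
  "newtons": 3
}}

```text
clock: 9.1
tcp_pos: [0.4915, 0.1497, 0.0772]
eef_rot: [0.722, 0.692, 0.0, 0.0]
ft_force: [-0.2, 0.6, 3.0]
grip_width: 0.0171
finger_force: 3.0
```

>>> {"name": "arm_command", "arguments": {
  "rows": [
    {"tx": 0,"ty": 0,"tz": -0.05,"ax": 0,"ay": 0,"az": 0},
    {"tx": 0,"ty": 0,"tz": 0,"ax": 0,"ay": 0,"az": 0}
  ]
}}

```text
clock: 9.3
tcp_pos: [0.4914, 0.1497, 0.0766]
eef_rot: [0.722, 0.692, 0.0, 0.0]
ft_force: [0.4, 0.6, 5.3]
grip_width: 0.0171
finger_force: 3.0
```

Contact at 3–5 N with the tip height matching the stop, so I release.

>>> {"name": "arm_command", "arguments": {
  "rows": [
    {"tx": 0,"ty": 0,"tz": 0,"ax": 0,"ay": 0,"az": 0},
    {"tx": 0,"ty": 0,"tz": 0,"ax": 0,"ay": 0,"az": 0},
    {"tx": 0,"ty": 0,"tz": 0,"ax": 0,"ay": 0,"az": 0},
    {"tx": 0,"ty": 0,"tz": 0,"ax": 0,"ay": 0,"az": 0},
    {"tx": 0,"ty": 0,"tz": 0,"ax": 0,"ay": 0,"az": 0}
  ],
  "hand": -0.4
}}

```text
clock: 9.8
tcp_pos: [0.4911, 0.1496, 0.0764]
eef_rot: [0.722, 0.692, -0.0, -0.0]
ft_force: [0.3, 0.8, 1.0]
grip_width: 0.0543
finger_force: 0.0
```

>>> {"name": "arm_command", "arguments": {
  "rows": [
    {"tx": 0,"ty": 0,"tz": 0,"ax": 0,"ay": 0,"az": 0},
    {"tx": 0,"ty": 0,"tz": 0,"ax": 0,"ay": 0,"az": 0},
    {"tx": 0,"ty": 0,"tz": 0,"ax": 0,"ay": 0,"az": 0}
  ]
}}

```text
clock: 10.1
tcp_pos: [0.4912, 0.1496, 0.0765]
eef_rot: [0.722, 0.692, -0.0, -0.0]
ft_force: [0.7, -0.3, 0.2]
grip_width: 0.064
finger_force: 0.0
```

Run:
```python
from h import *
o=bot.get_obs();print(o["tcp_pos"],o["q"][5],o["grip_width"],o["ft_force"],o["ft_torque"])
c=snap("wrist","wr6.png");s=snap("side","side6.png")
A=cv2.resize(c["image"][150:300,150:360],None,fx=2,fy=2)
B=cv2.resize(s["image"][130:230,170:270],None,fx=3,fy=3)
cv2.imwrite("pics/crop6.png",np.clip(np.hstack([A,B])[:,:,::-1]*1.3,0,255).astype(np.uint8))
```

```text
[0.49120141 0.14964529 0.07648515] 0.29214983332972433 0.06399334669712019 [ 0.74282473 -0.29793699  0.16306057] [-0.09740682  0.03895202 -0.01355686]
```

View pics/crop6.png

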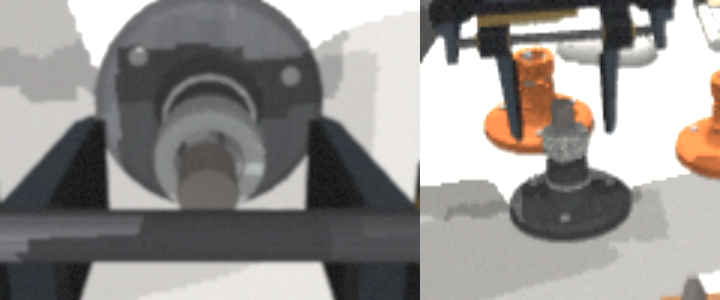

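The wrist and side views show the point standing upright in the steel collet, with the open fingers clear on either side. Now I go down to the nut.

>>> {"name": "arm_command", "arguments": {
  "rows": [
    {"tx": 0,"ty": 0,"tz": -1,"ax": 0,"ay": 0,"az": 0},
    {"tx": 0,"ty": 0,"tz": -1,"ax": 0,"ay": 0,"az": 0},
    {"tx": 0,"ty": 0,"tz": -0.5,"ax": 0,"ay": 0,"az": 0},
    {"tx": 0,"ty": 0,"tz": -0.5,"ax": 0,"ay": 0,"az": 0},
    {"tx": 0,"ty": 0,"tz": 0,"ax": 0,"ay": 0,"az": 0}
  ]
}}

```text
clock: 10.7
tcp_pos: [0.4907, 0.1495, 0.0456]
eef_rot: [0.722, 0.692, -0.001, -0.0]
ft_force: [-0.4, 0.2, 0.2]
grip_width: 0.0639
finger_force: 0.0
```

>>> {"name": "arm_command", "arguments": {
  "rows": [
    {"tx": 0,"ty": 0,"tz": 0,"ax": 0,"ay": 0,"az": 0},
    {"tx": 0,"ty": 0,"tz": 0,"ax": 0,"ay": 0,"az": 0},
    {"tx": 0,"ty": 0,"tz": 0,"ax": 0,"ay": 0,"az": 0},
    {"tx": 0,"ty": 0,"tz": 0,"ax": 0,"ay": 0,"az": 0},
    {"tx": 0,"ty": 0,"tz": 0,"ax": 0,"ay": 0,"az": 0}
  ],
  "hand": 1,
  "newtons": 55
}}

```text
clock: 11.2
tcp_pos: [0.492, 0.1497, 0.0468]
eef_rot: [0.722, 0.692, 0.001, 0.001]
ft_force: [4.1, -0.8, -3.6]
grip_width: 0.0349
finger_force: 55.0
```

```bash
cat > o.py <<'E'
from h import *
o=bot.get_obs();x,y,z,w=o["eef_rot"];print(o["clock"],o["tcp_pos"].round(4),"psi",round(np.degrees(2*np.arctan2(y,x))-90,2),"q6",o["q"][5].round(3),o["grip_width"].round(4),o["finger_force"].round(1),o["ft_force"].round(2),o["ft_torque"].round(3))
E
python3 o.py
```

```text
Traceback (most recent call last):
  File "o.py", line 2, in <module>
    o=bot.get_obs();x,y,z,w=o["eef_rot"];print(o["clock"],o["tcp_pos"].round(4),"psi",round(np.degrees(2*np.arctan2(y,x))-90,2),"q6",o["q"][5].round(3),o["grip_width"].round(4),o["finger_force"].round(1),o["ft_force"].round(2),o["ft_torque"].round(3))
                                                                                                                                                        ^^^^^^^^^^^^^^^^^^^^^
AttributeError: 'float' object has no attribute 'round'
```

```bash
sed -i 's/o\["grip_width"\].round(4),o\["finger_force"\].round(1)/round(o["grip_width"],4),round(o["finger_force"],1)/' o.py; python3 o.py
```

```text
11.2 [0.492  0.1497 0.0468] psi -2.4 q6 0.292 0.0349 55.0 [ 4.12 -0.82 -3.64] [-0.319 -0.592 -0.022]
```

>>> {"name": "arm_command", "arguments": {
  "rows": [
    {"tx": 0,"ty": 0,"tz": 0,"ax": 0,"ay": 0,"az": -2.5},
    {"tx": 0,"ty": 0,"tz": 0,"ax": 0,"ay": 0,"az": -2.5},
    {"tx": 0,"ty": 0,"tz": 0,"ax": 0,"ay": 0,"az": -2.5},
    {"tx": 0,"ty": 0,"tz": 0,"ax": 0,"ay": 0,"az": -2.5}
  ]
}}

```text
clock: 11.6
tcp_pos: [0.492, 0.1497, 0.0468]
eef_rot: [0.78, 0.626, 0.001, 0.0]
ft_force: [5.4, -1.5, -2.8]
grip_width: 0.0351
finger_force: 55.0
```

```bash
python3 o.py
```

```text
11.6 [0.492  0.1497 0.0468] psi -12.47 q6 0.468 0.0351 55.0 [ 5.41 -1.45 -2.83] [-0.288 -0.593  0.247]
```

>>> {"name": "arm_command", "arguments": {
  "rows": [
    {"tx": 0,"ty": 0,"tz": 0,"ax": 0,"ay": 0,"az": -2.5},
    {"tx": 0,"ty": 0,"tz": 0,"ax": 0,"ay": 0,"az": -2.5},
    {"tx": 0,"ty": 0,"tz": 0,"ax": 0,"ay": 0,"az": -2.5},
    {"tx": 0,"ty": 0,"tz": 0,"ax": 0,"ay": 0,"az": -2.5}
  ]
}}

```text
clock: 12.0
tcp_pos: [0.4921, 0.1497, 0.0468]
eef_rot: [0.831, 0.556, 0.001, 0.0]
ft_force: [5.4, -1.4, -3.0]
grip_width: 0.035
finger_force: 55.0
```

```bash
python3 o.py
```

```text
12.0 [0.4921 0.1497 0.0468] psi -22.47 q6 0.643 0.035 55.0 [ 5.39 -1.45 -3.05] [-0.31  -0.563  0.189]
```

>>> {"name": "arm_command", "arguments": {
  "rows": [
    {"tx": 0,"ty": 0,"tz": 0,"ax": 0,"ay": 0,"az": -2.5},
    {"tx": 0,"ty": 0,"tz": 0,"ax": 0,"ay": 0,"az": -2.5},
    {"tx": 0,"ty": 0,"tz": 0,"ax": 0,"ay": 0,"az": -2.5},
    {"tx": 0,"ty": 0,"tz": 0,"ax": 0,"ay": 0,"az": -2.5}
  ]
}}

```text
clock: 12.4
tcp_pos: [0.4921, 0.1497, 0.0468]
eef_rot: [0.877, 0.481, 0.001, 0.0]
ft_force: [5.4, -2.5, -3.0]
grip_width: 0.0349
finger_force: 55.0
```

```bash
python3 o.py
```

```text
12.4 [0.4921 0.1497 0.0468] psi -32.48 q6 0.817 0.0349 55.0 [ 5.44 -2.53 -2.95] [-0.347 -0.62   0.208]
```

>>> {"name": "arm_command", "arguments": {
  "rows": [
    {"tx": 0,"ty": 0,"tz": 0,"ax": 0,"ay": 0,"az": -2.5},
    {"tx": 0,"ty": 0,"tz": 0,"ax": 0,"ay": 0,"az": -2.5},
    {"tx": 0,"ty": 0,"tz": 0,"ax": 0,"ay": 0,"az": -2.5}
  ]
}}

```text
clock: 12.7
tcp_pos: [0.4921, 0.1497, 0.0468]
eef_rot: [0.906, 0.423, 0.001, 0.0]
ft_force: [5.3, -2.5, -3.0]
grip_width: 0.0349
finger_force: 55.0
```

```bash
python3 o.py
```

```text
12.7 [0.4921 0.1497 0.0468] psi -39.97 q6 0.948 0.0349 55.0 [ 5.27 -2.54 -3.05] [-0.331 -0.665  0.19 ]
```

>>> {"name": "arm_command", "arguments": {
  "rows": [
    {"tx": 0,"ty": 0,"tz": 0,"ax": 0,"ay": 0,"az": -2.5},
    {"tx": 0,"ty": 0,"tz": 0,"ax": 0,"ay": 0,"az": -2.5},
    {"tx": 0,"ty": 0,"tz": 0,"ax": 0,"ay": 0,"az": -2.5},
    {"tx": 0,"ty": 0,"tz": 0,"ax": 0,"ay": 0,"az": -2.5}
  ]
}}

```text
clock: 13.1
tcp_pos: [0.4921, 0.1497, 0.0468]
eef_rot: [0.94, 0.342, 0.001, 0.0]
ft_force: [4.8, -2.7, -3.8]
grip_width: 0.0346
finger_force: 55.0
```

```bash
python3 o.py
```

```text
13.1 [0.4921 0.1497 0.0468] psi -49.97 q6 1.123 0.0346 55.0 [ 4.75 -2.66 -3.8 ] [-0.39  -0.696  0.256]
```

>>> {"name": "arm_command", "arguments": {
  "rows": [
    {"tx": 0,"ty": 0,"tz": 0,"ax": 0,"ay": 0,"az": -2.5},
    {"tx": 0,"ty": 0,"tz": 0,"ax": 0,"ay": 0,"az": -2.5}
  ]
}}

```text
clock: 13.3
tcp_pos: [0.4921, 0.1496, 0.0468]
eef_rot: [0.954, 0.301, 0.001, 0.0]
ft_force: [4.4, -1.5, -4.2]
grip_width: 0.0352
finger_force: 55.0
```

```bash
python3 o.py
```

```text
13.3 [0.4921 0.1496 0.0468] psi -54.96 q6 1.21 0.0352 55.0 [ 4.43 -1.54 -4.17] [-0.392 -0.677  0.345]
```

The torque has risen about 0.12–0.14 N m above the free value of about 0.21. I add a little more and read it.

>>> {"name": "arm_command", "arguments": {
  "rows": [
    {"tx": 0,"ty": 0,"tz": 0,"ax": 0,"ay": 0,"az": -1.3}
  ]
}}

```text
clock: 13.4
tcp_pos: [0.4921, 0.1496, 0.0468]
eef_rot: [0.957, 0.29, 0.001, 0.0]
ft_force: [5.4, -1.6, -3.9]
grip_width: 0.0344
finger_force: 55.0
```

```bash
python3 o.py
```

```text
13.4 [0.4921 0.1496 0.0468] psi -56.26 q6 1.232 0.0344 55.0 [ 5.36 -1.63 -3.92] [-0.392 -0.628  0.337]
```

>>> {"name": "arm_command", "arguments": {
  "rows": [
    {"tx": 0,"ty": 0,"tz": 0,"ax": 0,"ay": 0,"az": 0},
    {"tx": 0,"ty": 0,"tz": 0,"ax": 0,"ay": 0,"az": 0},
    {"tx": 0,"ty": 0,"tz": 0,"ax": 0,"ay": 0,"az": 0}
  ]
}}

```text
clock: 13.7
tcp_pos: [0.492, 0.1496, 0.0468]
eef_rot: [0.957, 0.291, 0.001, 0.0]
ft_force: [4.9, -1.8, -3.8]
grip_width: 0.0351
finger_force: 55.0
```

```bash
python3 o.py
```

```text
13.7 [0.492  0.1496 0.0468] psi -56.18 q6 1.231 0.0351 55.0 [ 4.93 -1.82 -3.8 ] [-0.403 -0.656  0.21 ]
```

Hand-tight, with a rise of about 0.13–0.14 N m. I open the fingers and lift straight off.

>>> {"name": "arm_command", "arguments": {
  "rows": [
    {"tx": 0,"ty": 0,"tz": 0,"ax": 0,"ay": 0,"az": 0},
    {"tx": 0,"ty": 0,"tz": 0,"ax": 0,"ay": 0,"az": 0},
    {"tx": 0,"ty": 0,"tz": 0,"ax": 0,"ay": 0,"az": 0},
    {"tx": 0,"ty": 0,"tz": 0,"ax": 0,"ay": 0,"az": 0},
    {"tx": 0,"ty": 0,"tz": 0,"ax": 0,"ay": 0,"az": 0}
  ],
  "hand": -0.6
}}

```text
clock: 14.2
tcp_pos: [0.4911, 0.1496, 0.0465]
eef_rot: [0.957, 0.291, -0.0, -0.0]
ft_force: [0.3, 0.4, -0.6]
grip_width: 0.0715
finger_force: 0.0
```

>>> {"name": "arm_command", "arguments": {
  "rows": [
    {"tx": 0,"ty": 0,"tz": 1,"ax": 0,"ay": 0,"az": 0},
    {"tx": 0,"ty": 0,"tz": 2,"ax": 0,"ay": 0,"az": 0},
    {"tx": 0,"ty": 0,"tz": 3,"ax": 0,"ay": 0,"az": 0},
    {"tx": 0,"ty": 0,"tz": 3,"ax": 0,"ay": 0,"az": 0},
    {"tx": 0,"ty": 0,"tz": 2,"ax": 0,"ay": 0,"az": 0}
  ]
}}

```text
clock: 14.7
tcp_pos: [0.4918, 0.1498, 0.1592]
eef_rot: [0.957, 0.291, 0.001, 0.0]
ft_force: [0.5, 0.5, -0.1]
grip_width: 0.0728
finger_force: 0.0
```

>>> {"name": "arm_command", "arguments": {
  "rows": [
    {"tx": 0,"ty": 0,"tz": 2,"ax": 0,"ay": 0,"az": 0},
    {"tx": 0,"ty": 0,"tz": 0,"ax": 0,"ay": 0,"az": 0},
    {"tx": 0,"ty": 0,"tz": 0,"ax": 0,"ay": 0,"az": 0}
  ]
}}

```text
clock: 15.0
tcp_pos: [0.4912, 0.1497, 0.1768]
eef_rot: [0.957, 0.291, 0.0, 0.0]
ft_force: [0.2, 1.1, 0.1]
grip_width: 0.0731
finger_force: 0.0
```

```bash
python3 o.py
python3 - <<'E'
from h import *
c=snap("wrist","wr7.png");s=snap("side","side7.png")
A=cv2.resize(c["image"][120:300,140:350],None,fx=2,fy=2)
B=cv2.resize(s["image"][130:250,170:270],None,fx=3,fy=3)
cv2.imwrite("pics/crop7.png",np.clip(np.hstack([A,B])[:,:,::-1]*1.3,0,255).astype(np.uint8))
E
```

```text
15.0 [0.4912 0.1497 0.1768] psi -56.19 q6 1.231 0.0731 0.0 [0.2  1.12 0.15] [-0.074  0.143 -0.017]
```

View pics/crop7.png

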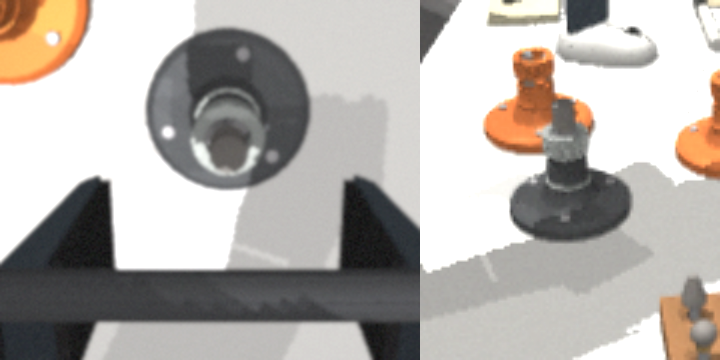

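The point stands upright and centred in the steel collet, the gripper is clear, and the cone and ball are still in the block. I'm handing the job in.

```bash
python3 -c "
from cell import bot
print(bot.sign_off())"
```

```text
the job is handed in; nothing more can be done
None
```

The cylindrical point is seated on the stop in the steel stand's collet and the nut is hand-tight (about 0.13 N m above the free nut's torque); I handed the job in at about 15 s of robot time, and no verdict was returned.

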